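# Measure a ceramic plate that is carried on a spatula

## Task

Measure the thickness of the round ceramic plate: slide the spatula under it on the drying rack, lift it off and carry it on the blade, and lower it centred onto the two ribs of the thickness gauge under the foot, then draw the blade out. Lay the spatula back flat on the bench, then press the gauge's knob down until the foot bears on the plate, hold it there for about a second and let it spring back up. The plate is fragile: keep it level, do not touch it with the gripper, set it down and press it gently, and leave the square plate and the other things alone.

Things in the scene. Friction and masses are not known exactly. Their poses are not given: they have to be found in the camera images.
- spatula: Crank-handled steel spatula with wooden handle, 180 g, 227 long, lying flat on the bench on its blade and a thin tail leg (x = -40). Origin: level with the blade's underside (z = 0 when lying), straight below the grip. +x runs from handle to blade tip, +z up. Its shank, 16 wide, slopes from the handle's front (x = 30, z = 46) down to the blade at x = 74.
- grip (a point): Grip point at the middle of the spatula's handle, 50 above the level of the blade's underside, 16 behind the centre of mass. Spatula's axes. The handle is 18 wide (y), 26 high, from x = -47 to +37 of here: grip it from above across y.
- blade (a point): Point on the blade's upper face, 125 ahead (+x) of the grip and 47 below it: the plate's centre should lie above it when carried. Spatula's axes. The blade is flat, 48 wide, 3 thick, and runs from 55 behind to 55 ahead of this point (the last 15 mm 34 wide).
- rack: Aluminium drying rack fixed to the bench: base plate 110 (x) by 226 (y), 5 thick, with two bays side by side in y. Origin at the centre of its underside, z = 0. Each bay has two ribs along x; a plate lies across them and the space below it, z = 5 to 22, is open at both x ends. Enter with the blade along the rack's +x, from its -x side, which faces the robot.
- bay_a (a point): Centre of the rack's bay at y = +56, level with the rib tops (z = 22). Rack's axes. The ribs are 86 long, 7 wide, their inner faces 33 to either side of this point (66 apart).
- bay_b (a point): Centre of the rack's bay at y = -56, level with the rib tops; otherwise like bay_a.
- disc: The round ceramic plate, unglazed red-brown, diameter 90, 8 thick, about 100 g (70 to 140). Origin at the centre of its underside, which starts at z = 22. It lies in either of the rack's bays.
- square: Square ceramic plate of the same colour, 84 by 84 by 8, in the rack's other bay; origin at the centre of its underside. To be left alone.
- gauge: Thickness gauge fixed to the bench. Origin at bench level straight below the centre of anvil and foot. Base plate 120 wide (y), x = -50 to +120, 5 thick. The anvil is two ribs along x, 86 long, 7 wide, tops at z = 22, inner faces 66 apart, like a bay of the rack. Enter with the blade along the gauge's +x, from its -x side, which faces the robot.
- anvil (a point): Point on the gauge's axis at the level of the rib tops (z = 22): the centre of the plate's underside belongs here. Same axes as the gauge.
- column (a point): Centre of the top of the gauge's column (30 by 40, 110 high), 95 along the gauge's +x from the foot's axis. From it an arm 22 wide, z = 89 to 105, reaches back over the anvil and guides the foot's stem in a sleeve (radius 11, z = 86 to 105).
- gauge_foot (a point): Centre of the underside of the gauge's foot, a flat steel disc of diameter 24; z = 75 when raised, 30 when it rests on the plate.
- gauge_knob (a point): Centre of the top of the gauge's black knob (diameter 32, 12 thick), straight above the foot; z = 172 when raised. Push it straight down with the shut fingertips. The knob sits on a spring of its own: foot and knob go down together for 45, until the foot meets the plate; then the knob alone gives by up to 9 more (5 N rising to 7.8 N) before it is solid.
- plunger (a joint): Downward travel of the gauge's foot in m: 0 when raised, 0.055 at most. A spring pushes it back up: pressing the knob down takes 1.2 N at 0 and 50 N more per m. With the plate on the anvil the foot meets it at 0.045 (3.5 N on the knob) and stops.
- reagent: White reagent jar with blue cap, diameter 68, 140 high, beyond the work; origin at the centre of its underside. Leave alone.
- beaker: Glass beaker, diameter 70, 85 high; origin at the centre of its underside. Leave alone.
- brush: Flat hand brush lying on the bench at the right. Leave alone.
Mind the look-alikes: they are no part of the job. Of the things that look like the spatula, the largest one is meant.

How it is judged (in metres and radians):
On the way, in this order (a step that is already met when the one before it is completed fails the run):
1. the round plate is lifted off the rack on the spatula, at least 10 mm clear of the ribs and level within 15 degrees (height (world z) of disc above 0.032 m and contact force between disc and spatula above 0.3 N and contact force between disc and rack below 0.05 N and angle between disc's own z axis and vertical below 0.26 rad), for 0.2 s.
2. the round plate lies on the gauge's ribs, its centre within 12 mm of the axis, and the spatula is drawn clear of it (horizontal distance between disc and anvil below 0.012 m and height (world z) of disc below 0.025 m and angle between disc's own z axis and vertical below 0.05 rad and contact force between disc and gauge above 0.3 N and horizontal distance between blade and disc above 0.09 m), for 0.2 s.
3. the spatula has been laid flat on the bench and let go (height (world z) of spatula below 0.004 m and angle between spatula's own z axis and vertical below 0.06 rad and contact force between spatula and the fingers below 0.05 N and linear speed of spatula below 0.02 m/s), for 0.2 s.
4. the gauge's foot is pressed onto the plate (travel 43 to 47 mm, at least 0.5 N on the plate) for half a second (value of joint plunger between 0.043 and 0.047 m and height (world z) of disc between 0.019 and 0.025 m and horizontal distance between disc and anvil below 0.012 m and contact force between disc and gauge above 2 N), for 0.5 s.
At the end, for the whole second after the job is handed in: The round plate lies flat and still on the gauge's two ribs, its centre within 12 mm of the gauge's axis; the gauge's foot is back up (travel under 4 mm); the spatula lies flat and still on the bench (not on the rack or the gauge) (horizontal distance between disc and anvil below 0.012 m and height (world z) of disc between 0.019 and 0.025 m and angle between disc's own z axis and vertical below 0.05 rad and linear speed of each of disc, spatula below 0.02 m/s and value of joint plunger below 0.004 m and height (world z) of spatula below 0.004 m and angle between spatula's own z axis and vertical below 0.06 rad); the robot touches nothing.
It fails at once if the gripper or arm touches the round plate (contact force between disc and the fingers above 0.3 N or contact force between disc and the arm above 0.3 N).
It fails at once if the round plate is tipped by more than 30 degrees or falls below the ribs (angle between disc's own z axis and vertical above 0.52 rad or height (world z) of disc below 0.014 m).
It fails at once if the round plate is dropped on or squeezed against the gauge with more than 30 N (contact force between disc and gauge above 30 N).
It fails at once if the square plate is shifted by more than 15 mm (distance of square from where it was at the start of the episode above 0.015 m).
It fails at once if the jar, the beaker or the brush is shifted by more than 30 mm (distance of any of reagent, beaker, brush from where it was at the start of the episode above 0.03 m).
It also fails if it takes over 72 s, if anything falls off the work surface, if the arm or the gripper's body presses on something with over 40 N, if the wrist force passes 120 N, or if a joint passes its speed limit or range.

## Robot

A 6-joint arm with a two-finger parallel gripper is mounted at the origin on the work surface. World frame = base frame: x ahead of the robot, y to its left, z up, the work surface at z = 0. Lengths are in mm, angles in rad, forces in N, time in s.
With the tool pointing down it reaches from about 350 to 975 mm from the base axis. Payload 7.1 kg.
Tool frame: the origin (TCP) lies at the very end of the fingers, on their centre line; the grasp point (between the pads) lies 19 mm behind it; z points along the fingers, y is the line along which they close (so a half turn about z gives the same grasp; the last joint's range is limited). The gripper opens to 88 mm and grips with 3 to 60 N. Pads are 20 mm wide; open, the fingers measure 115 mm over their backs; the gripper's body (75 mm by 178 mm) begins 61 mm behind the grasp point.
Start: joints at [1.091, 0.423, 1.63, -0, 1.089, -0.019], TCP at [277.883, 559.809, 222.675] pointing down, gripper open.
Joint ranges: [-3, 3], [-0.9, 2.11], [0.09, 2.58], [-1.31, 4.45], [0.11, 2.69], [-2.54, 2.54]. Speed limits (rad/s): [2.39, 2.39, 3.01, 3.14, 3.14, 3.14].

## Interface

Orientations are given as a rotation vector (axis times angle).
In Python, from workcell import ctrl, optics gives the robot as it stands.
- The arm moves only by the shell command python3 -m jog 'ROWS'. ROWS is JSON, a list of rows, each a list of 7 numbers: the shift along the tool's x, y, z in units of 40 mm (1.0 is 40 mm), then the turn, a rotation vector about the tool's x, y, z in units of 6 degrees (1.0 is 6 degrees), then the opening, from 0 (shut) to 1 (fully open). A call has 1 to 20 rows; each row shifts and turns the commanded pose from where the row before left it, along the tool's axes as they then stand; what a row does not reach is not made up. A row lasts 1/10 s, in which the tool goes at most 50 mm and 8.59 degrees, less where a joint would pass 70% of its speed; a pose out of reach is approached as far as the arm can. A call is refused whole if a number of a shift passes 1 or a number of a turn 1, either way. A call with a gripper value outside its range is refused whole. The fingers move at their own pace and stop on an object; the grip force is fixed at half the most. Time passes only in rows, so rows that do not move let the fingers close. It gives the time, the measured TCP pose, the force, the opening and the grip force at its end, in the units of the state.
- ctrl.get_obs(): the state, without advancing time (a new reading comes with each control period).
- optics.get_image(name): name is "side" or "top" or "wrist"; returns the picture (480x640x3 uint8, red, green, blue); there is no depth.
- optics.camera_model(name): a dict with "fov_y" (degrees; the focal length in pixels is half the picture's height over the tangent of half this angle, whatever the lens; pixels are square), "cx", "cy" (the principal point, pixels), "view" (4x4, takes a point from world to camera coordinates); the wrist camera has in their place "hand_eye" (4x4, takes a point from camera to tool coordinates, whose origin is the TCP and whose axes are the flange's). Camera axes: x right, y up, looking along -z (the intrinsics and any distortion apply to the point x, -y, -z); pixel columns grow to the right and rows downward; lengths in mm; the calibration is good to about 2 mm. A picture is of the moment at which its call begins: read the wrist's pose just before it. camera_model takes no time and is no camera call.
- ctrl.close_job(): hands the job in; it is judged then, once.
Trained networks look in the newest picture that a camera, given by its name, has taken for a name from the list of things; names that differ only in an ending like _2 or _b are one class to them, and where a whole thing is asked for, a point or a joint stands for the part that bears it (a point fixed in the world has none). Each returns a list of dicts, best first, with "conf" (0 to 1); they miss things now and then, are a little off and sometimes report something else, mostly with a low value. They report only what shows in the picture. A call takes as long as a camera call. They do not tell look-alikes from the thing itself.
- optics.masks_of(target, camera): "pixels" (480x640 bool, what is visible of it) and "extent" ([centre column, centre row, width, height] in pixels, round what is visible of it).
The state is a dict: "t": time; "qpos": joint angles; "qvel": joint speeds; "joint_torque": joint torques, N m; "ee_pos": TCP position; "orientation": TCP orientation; "ft_force": force on the tool from outside, world axes, zero at the start; "moment": the same for the moment, N m; "width": finger opening in mm; "grasp_force": force on a finger pad.
Only numpy, scipy, OpenCV 4.12 (cv2) and the standard library are available. Lean on these libraries where they do the work, as an engineer would, in place of code of your own. Each camera call takes 0.05 s, during which the arm holds its last target. There are 200 camera calls.

## Working session

There is one attempt and no reset: what is moved stays moved. The work goes in short steps, Python scripts to look and compute and a shell command to move; the robot and the scene stay as the last step left them, time stands still between calls to the robot, and variables do not carry over. Pictures are saved under pics/ and viewed, at most 10 in all, crops included, and the job is handed in when it is done.

```bash
ls; mkdir -p pics
python3 - <<'E'
from workcell import ctrl, optics
import cv2, numpy as np
for n in("side","top","wrist"):
    m=optics.camera_model(n); print(n,{k:(np.round(v,3).tolist() if not isinstance(v,str) else v) for k,v in m.items()})
    im=optics.get_image(n); cv2.imwrite(f"pics/{n}0.png",im[:,:,::-1])
    if n=="wrist": continue
    for t in("spatula","rack","disc","square","gauge","gauge_knob","column"):
        for d in optics.masks_of(t,n)[:4]: print(n,t,round(d["conf"],2),np.round(d["extent"]).tolist(),int(d["pixels"].sum()))
print(ctrl.get_obs())
E
```

```text
pics
side {'fov_y': 42.984, 'cx': 311.791, 'cy': 234.289, 'view': [[0.969, -0.246, 0.003, -445.178], [0.149, 0.597, 0.788, -152.46], [-0.195, -0.764, 0.615, -1328.936], [0.0, 0.0, 0.0, 1.0]]}
side spatula 0.86 [210.0, 215.0, 12.0, 39.0] 268
side spatula 0.82 [334.0, 268.0, 91.0, 35.0] 1257
side spatula 0.76 [217.0, 391.0, 87.0, 41.0] 1157
side spatula 0.71 [412.0, 294.0, 22.0, 45.0] 326
side rack 0.56 [357.0, 218.0, 82.0, 49.0] 1048
side disc 0.85 [346.0, 195.0, 32.0, 17.0] 544
side square 0.6 [374.0, 217.0, 43.0, 26.0] 694
side gauge 0.78 [424.0, 317.0, 91.0, 89.0] 5074
side gauge 0.42 [413.0, 294.0, 21.0, 50.0] 337
side gauge_knob 0.74 [413.0, 281.0, 18.0, 11.0] 195
side column 0.62 [424.0, 317.0, 92.0, 93.0] 5247
top {'fov_y': 57.263, 'cx': 320.909, 'cy': 236.417, 'view': [[-0.024, -1.0, -0.015, 8.361], [0.998, -0.025, 0.063, -473.701], [-0.063, -0.013, 0.998, -1349.151], [0.0, 0.0, 0.0, 1.0]]}
top spatula 0.95 [417.0, 322.0, 20.0, 54.0] 395
top spatula 0.73 [322.0, 226.0, 25.0, 68.0] 745
top spatula 0.58 [236.0, 310.0, 52.0, 14.0] 349
top rack 0.9 [257.0, 189.0, 83.0, 56.0] 1061

[... 457 characters left out ...]
]]}
{'t': 0.85, 'qpos': array([ 1.09100270e+00,  4.23088265e-01,  1.62988098e+00, -2.47499384e-05,
        1.08860203e+00, -1.90289161e-02]), 'qvel': array([ 1.83638817e-05,  1.20215904e-03, -1.60725594e-03,  5.76355458e-04,
        6.23272268e-04, -2.28193544e-04]), 'joint_torque': array([-1.65352071e-04, -5.44541466e+01, -2.74037200e+01,  6.43178006e-02,
        1.68409426e-02, -5.37783092e-05]), 'ee_pos': array([277.89293389, 559.81691061, 222.68988151]), 'orientation': array([7.17358422e-01, 3.05856741e+00, 2.40439921e-05]), 'ft_force': array([ 0.60768271, -0.32801454,  0.1960732 ]), 'moment': array([-0.04683964, -0.02503205,  0.05193602]), 'grasp_force': 0.0, 'width': 87.80439456512501}
```

View pics/top0.png

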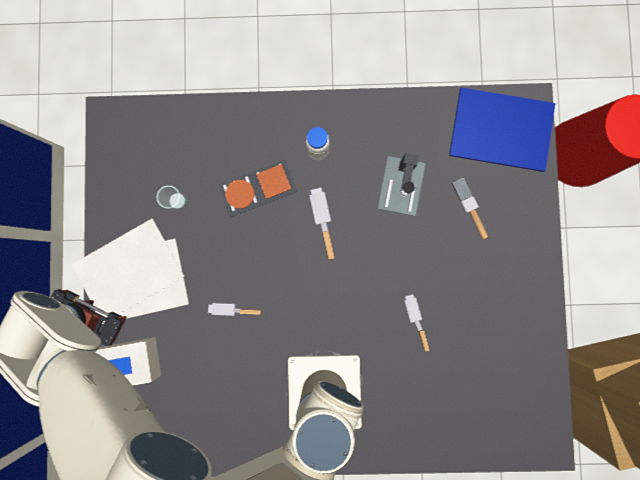

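View pics/side0.png

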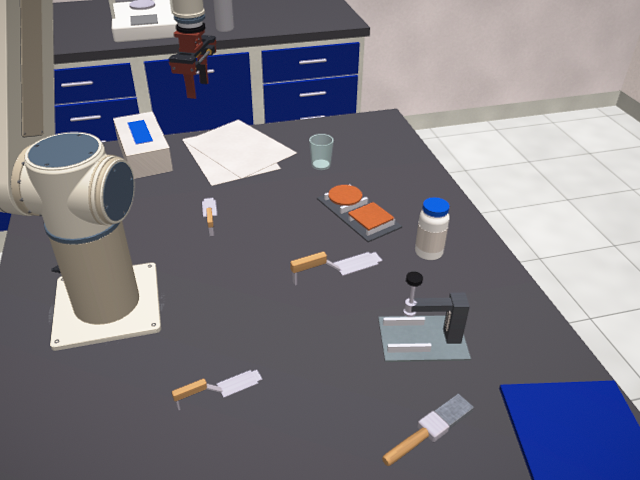

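```bash
cat > h.py <<'E'
from workcell import ctrl, optics
import cv2, numpy as np
from scipy.spatial.transform import Rotation as R
def cam(n,obs=None):
    m=optics.camera_model(n); f=240/np.tan(np.radians(m["fov_y"])/2)
    if n=="wrist":
        T=np.eye(4); T[:3,:3]=R.from_rotvec(obs["orientation"]).as_matrix(); T[:3,3]=obs["ee_pos"]
        C=T@np.array(m["hand_eye"])
    else: C=np.linalg.inv(np.array(m["view"]))
    return f,m["cx"],m["cy"],C
def w(px,z,c):
    "pixels (N,2) -> world points at height z"
    f,cx,cy,C=c; p=np.atleast_2d(px).astype(float)
    d=np.c_[(p[:,0]-cx)/f,-(p[:,1]-cy)/f,-np.ones(len(p))]@C[:3,:3].T
    return C[:3,3]+d*((z-C[2,3])/d[:,2])[:,None]
def proj(P,c):
    f,cx,cy,C=c; q=(np.atleast_2d(P)-C[:3,3])@C[:3,:3]
    return np.c_[cx+f*q[:,0]/-q[:,2],cy-f*q[:,1]/-q[:,2]]
def pix(mask): return np.argwhere(mask)[:,::-1]
def split(im,mask):
    "wood, steel pixels of a spatula mask"
    h=cv2.cvtColor(im,cv2.COLOR_RGB2HSV); wood=mask&(h[...,1]>100); return pix(wood),pix(mask&(h[...,1]<60))
def snap(n):
    o=ctrl.get_obs(); im=optics.get_image(n); return im,cam(n,o),o
E
python3 - <<'E'
from h import *
im,c,o=snap("top")
for d in optics.masks_of("spatula","top")[:3]:
    a,b=split(im,d["pixels"]); 
    H=w(a.mean(0),58,c)[0];B=w(b.mean(0),3,c)[0]; v=B-H
    P=w(pix(d["pixels"]),20,c)
    print("spat",d["extent"],len(a),len(b),H.round(),B.round(),np.hypot(*v[:2]),np.degrees(np.arctan2(v[1],v[0])), "len",np.ptp((P@(v*[1,1,0])/np.hypot(*v[:2]))))
for t,z in(("disc",30),("square",30),("gauge_knob",172),("reagent",140),("beaker",40)):
    for d in optics.masks_of(t,"top")[:2]:
        P=w(pix(d["pixels"]),z,c); print(t,d["conf"],P.mean(0).round(1),cv2.minAreaRect(P[:,:2].astype(np.float32)))
for t in("rack","gauge"):
    d=optics.masks_of(t,"top")[0]; P=w(pix(d["pixels"]),5,c); print(t,cv2.minAreaRect(P[:,:2].astype(np.float32)))
s=im[170:340,200:440][:,:,::-1]; cv2.imwrite("pics/c1.png",cv2.resize(s,None,fx=3.3,fy=3.3,interpolation=cv2.INTER_CUBIC))
E
```

```text
spat [416.5, 322.8, 26.3, 56.1] 80 283 [ 158. -298.   58.] [ 238. -280.    3.] 82.86699492391733 12.81908335451805 len 171.19629657645436
spat [234.6, 310.1, 57.0, 16.6] 89 410 [252. 213.  58.] [256. 307.   3.] 94.39944040089604 87.67830529118031 len 166.70140165858533
spat [320.9, 224.9, 26.6, 71.2] 147 549 [445. -24.  58.] [563.  -1.   3.] 120.25578037789836 11.154851016523526 len 224.55033293718077
disc 0.66 [609.6 246.6  30. ] ((609.1563720703125, 247.1317138671875), (90.89191436767578, 89.66117858886719), 43.99131393432617)
square 0.6 [648.6 141.8  30. ] ((648.8229370117188, 141.14955139160156), (85.34542846679688, 89.3357162475586), 22.68601417541504)
square 0.37 [ 627.8 -253.9   30. ] ((632.9961547851562, -253.93551635742188), (121.28326416015625, 190.11842346191406), 78.1072006225586)
reagent 0.59 [732.7  -1.2 140. ] ((733.4777221679688, -1.3332672119140625), (65.77945709228516, 92.85772705078125), 88.57544708251953)
reagent 0.4 [ 608.7 -234.7  140. ] ((613.5989379882812, -236.1146240234375), (111.78523254394531, 172.76382446289062), 78.80464935302734)
beaker 0.58 [602.3 457.8  40. ] ((603.6603393554688, 456.6336669921875), (90.4093246459961, 71.33434295654297), 88.48841094970703)
rack ((632.6688842773438, 197.01144409179688), (112.39155578613281, 228.83633422851562), 19.215435028076172)
gauge ((638.9740600585938, -260.1969299316406), (121.81097412109375, 192.184326171875), 77.49654388427734)
```

View pics/c1.png

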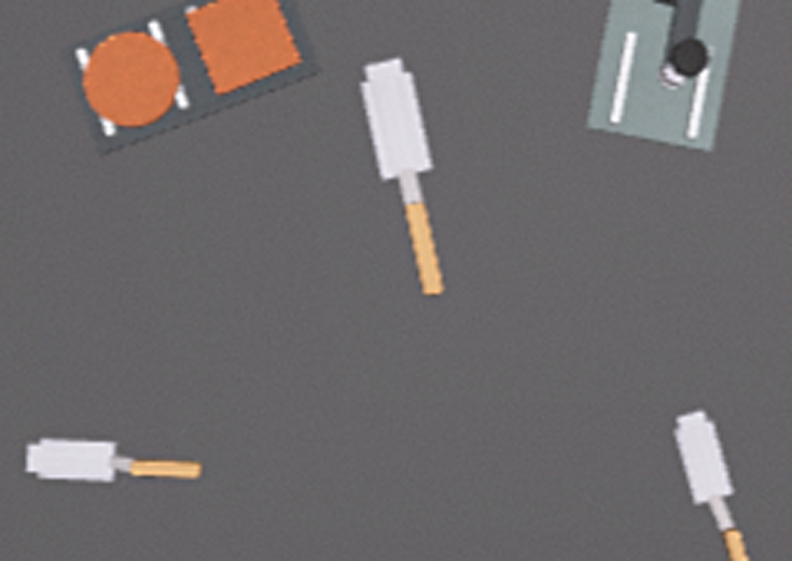

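The crop shows the three spatulas. In the top picture, (321,225) is about 225 mm long, (417,323) is 171 mm and (235,310) is 167 mm. The one meant is (321,225): it is the largest and matches 227 mm. The round plate is at (237,194), in the left bay (bay_a). First I turn the tool and look from near the rack.

```bash
python3 -m jog '[[0,0,0,0,0,-0.9,1],[0,0,0,0,0,-0.9,1],[0,0,0,0,0,-0.9,1],[0,0,0,0,0,-0.9,1],[0,0,0,0,0,-0.9,1],[0,0,0,0,0,-0.9,1],[0,0,0,0,0,-0.9,1],[-0.28,-0.92,0,0,0,0,1],[-0.28,-0.92,0,0,0,0,1],[-0.28,-0.92,0,0,0,0,1],[-0.28,-0.92,0,0,0,0,1],[-0.28,-0.92,0,0,0,0,1],[-0.28,-0.92,0,0,0,0,1],[-0.28,-0.92,0,0,0,0,1],[-0.28,-0.92,0,0,0,0,1],[-0.28,-0.92,0,0,0,0,1],[-0.28,-0.92,0,0,0,0,1],[-0.28,-0.92,0,0,0,0,1],[0,0,0,0,0,0,1],[0,0,0,0,0,0,1]]'
python3 - <<'E'
from h import *
im,c,o=snap("wrist"); cv2.imwrite("pics/w1.png",im[:,:,::-1]); print(o["t"],o["ee_pos"],o["orientation"],o["qpos"].round(2))
for t,z in(("disc",30),("square",30),("rack",5),("spatula",20)):
    for d in optics.masks_of(t,"wrist")[:2]:
        P=w(pix(d["pixels"]),z,c); print(t,round(d["conf"],2),np.round(d["extent"]),P.mean(0).round(1),np.round(np.hstack([np.ravel(x) for x in cv2.minAreaRect(P[:,:2].astype(np.float32))]),1))
E
```

```text
t: 3.3
ee_pos: [478.8, 186.9, 222.7]
orientation: [0.308, -3.126, -0.0]
ft_force: [0.1, 0.6, 1.3]
width: 87.8
grasp_force: 0.0
3.3 [478.82058419 186.89452501 222.69468829] [ 3.08407251e-01 -3.12631183e+00 -4.90368480e-04] [ 0.35  0.26  1.87  0.    1.01 -1.42]
disc 0.93 [349. 324.  74.  60.] [610.2 246.8  30. ] [609.7 247.3  84.3  88.   11.3]
square 0.84 [262. 328.  69.  55.] [640. 145.  30.] [637.4 142.5  74.   88.   11.3]
spatula 0.91 [139. 196.  87. 198.] [508.8 -14.   20. ] [510.1 -10.1 228.6  62.4  20.2]
spatula 0.64 [482.  24.  94.  49.] [266.1 305.7  20. ] [264.6 300.5  92.5  35.8  86.2]
```

View pics/w1.png

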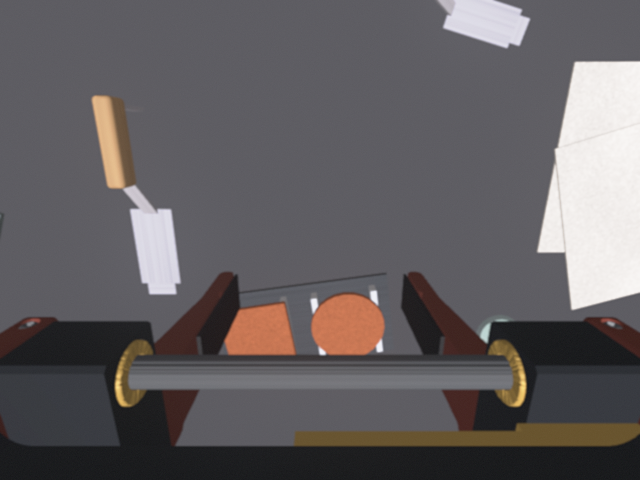

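The wrist picture shows the spatula handle at (113,142) and blade at (155,250). The disc is at (349,324) between ribs at (314,300) and (375,295), and the rack's front edge runs from (240,292) to (385,273). Next I work out yaws and the spatula pose.

Run:
```python
from h import *
im,c,o=snap("wrist")
e=w([[240,292.5],[385,273.5]],3,c); v=e[0]-e[1]; print("front edge",e.round(1),"yaw",np.degrees(np.arctan2(v[1],v[0]))+90)
d=optics.masks_of("spatula","wrist")[0]; a,b=split(im,d["pixels"])
A=w(a,60,c);B=w(b,3,c)
print(cv2.minAreaRect(A[:,:2].astype(np.float32)))
b2=b[b[:,1]>212];B=w(b2,3,c); print("blade",cv2.minAreaRect(B[:,:2].astype(np.float32)),B.mean(0))
v=B.mean(0)-A.mean(0);print(A.mean(0),np.hypot(*v[:2]),np.degrees(np.arctan2(v[1],v[0])))
# top: gauge ribs and rack ribs, white bright pixels
im,c,o=snap("top")
for (x0,x1,y0,y1) in((384,396,175,212),(404,420,186,216),(220,242,180,220),(240,262,172,208)):
    s=im[y0:y1,x0:x1].astype(int); m=(s.min(2)>150); p=np.argwhere(m)[:,::-1]+[x0,y0]; P=w(p,22,c)[:,:2]
    vx,vy,px,py=cv2.fitLine(P.astype(np.float32),cv2.DIST_HUBER,0,.01,.01).ravel(); s=np.sign(vx)
    print(len(p),P.mean(0).round(1),"yaw",np.degrees(np.arctan2(vy*s,vx*s)).round(1),"len",np.ptp(P@[vx,vy]).round(1))
```

```text
front edge [[607.  110.3   3. ]
 [545.  284.1   3. ]] yaw 19.629524641630013
((445.871337890625, -18.751220703125), (82.68724822998047, 26.33206558227539), 10.811631202697754)
blade ((577.1773681640625, 2.7978668212890625), (105.6377182006836, 49.55598449707031), 11.039237976074219) [573.31445871   2.01133547   3.        ]
[439.39312494 -17.25946917  60.        ] 135.30073004132848 8.188450854283094
112 [ 604.  -216.4] yaw -12.3 len 89.5
98 [ 579.  -283.6] yaw -12.3 len 85.1
603 [578.  275.6] yaw -13.5 len 107.1
96 [607. 227.] yaw -12.9 len 118.6
```

```bash
python3 -m jog '[[0.28,-0.832,0,0,0,0,1],[0.28,-0.832,0,0,0,0,1],[0.28,-0.832,0,0,0,0,1],[0.28,-0.832,0,0,0,0,1],[0.28,-0.832,0,0,0,0,1],[0.28,-0.832,0,0,0,0,1],[0,0,1,0,0,0,1],[0,0,1,0,0,0,1],[0,0,0,0,0,0,1],[0,0,0,0,0,0,1]]'
python3 - <<'E'
from h import *
im,c,o=snap("wrist"); cv2.imwrite("pics/w2.png",im[:,:,::-1])
d=optics.masks_of("spatula","wrist")[0]; a,b=split(im,d["pixels"])
A=w(a,63,c); print(d["conf"],cv2.minAreaRect(A[:,:2].astype(np.float32)),cv2.fitLine(A[:,:2].astype(np.float32),cv2.DIST_L2,0,.01,.01).ravel())
print(o["ee_pos"], "proj grip TCP-line",proj([[452,-22,63]],c), np.ptp(a,0))
for t in("gauge","gauge_knob"):
    for d in optics.masks_of(t,"wrist")[:2]:print(t,d["conf"],d["extent"])
E
```

```text
t: 4.7
ee_pos: [452.0, -21.4, 142.8]
orientation: [0.313, -3.124, -0.0]
ft_force: [0.2, 0.6, 0.7]
width: 88.1
grasp_force: 0.0
0.57 ((405.0571594238281, -31.699024200439453), (2.014498233795166, 13.850733757019043), 8.431985855102539) [ 1.6764164e-01 -9.8584801e-01  4.0490549e+02 -3.1571785e+01]
[452.03939237 -21.40419659 142.83368182] proj grip TCP-line [[319.86702866 243.81577315]] [19  3]
gauge 0.91 [76.5, 287.4, 129.1, 80.8]
gauge 0.75 [424.9, 415.1, 64.9, 32.2]
```

View pics/w2.png

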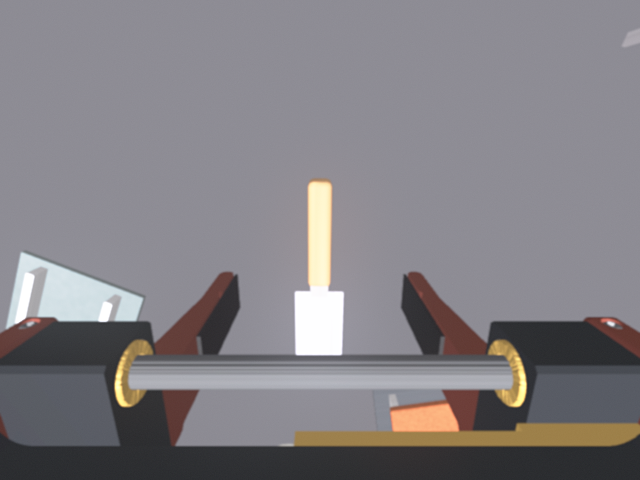

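The handle is centred at column 320, rows 181–287, straight between the fingers, and its rear end agrees with the grip at x≈451. So I go down and close.

```bash
python3 -m jog '[[0,0,0.8,0,0,0,1],[0,0,0.8,0,0,0,1],[0,0,0.6,0,0,0,1],[0,0,0.4,0,0,0,1],[0,0,0.2,0,0,0,1],[0,0,0,0,0,0,1],[0,0,0,0,0,0,0],[0,0,0,0,0,0,0],[0,0,0,0,0,0,0],[0,0,0,0,0,0,0],[0,0,0,0,0,0,0],[0,0,0,0,0,0,0],[0,0,0,0,0,0,0],[0,0,0,0,0,0,0],[0,0,0,0,0,0,0]]'
```

```text
t: 6.4
ee_pos: [452.2, -21.7, 30.6]
orientation: [0.312, -3.126, -0.0]
ft_force: [0.7, 0.0, -0.5]
width: 19.5
grasp_force: 0.0
```

```bash
python3 -m jog '[[0,0,0,0,0,0,0],[0,0,0,0,0,0,0],[0,0,0,0,0,0,0],[0,0,0,0,0,0,0],[0,0,-0.4,0,0,0,0],[0,0,-0.6,0,0,0,0],[0,0,-0.6,0,0,0,0],[0,0,-0.4,0,0,0,0],[0,0,0,0,0,-0.35,0],[0,0,0,0,0,-0.35,0],[0,0,0,0,0,-0.35,0],[0,0,0,0,0,-0.35,0],[0.05,0.62,0,0,0,0,0],[0.05,0.62,0,0,0,0,0],[0.05,0.62,0,0,0,0,0],[0.05,0.62,0,0,0,0,0],[0.05,0.62,0,0,0,0,0],[0.05,0.62,0,0,0,0,0],[0.05,0.62,0,0,0,0,0],[0.04,0.62,0,0,0,0,0]]'
python3 -m jog '[[0,0,0,0,0,0,0],[0,0,0,0,0,0,0],[0,0,0,0,0,0,0]]'
python3 - <<'E'
from h import *
im,c,o=snap("wrist"); cv2.imwrite("pics/w3.png",im[:,:,::-1]); print(o["ee_pos"])
d=optics.masks_of("disc","wrist")
for k in d[:1]:
    P=w(pix(k["pixels"]),30,c); print(k["conf"],k["extent"],P.mean(0),cv2.minEnclosingCircle(P[:,:2].astype(np.float32)))
im,c,o=snap("side"); cv2.imwrite("pics/s3.png",im[100:340,150:470,::-1].repeat(2,0).repeat(2,1))
E
```

```text
t: 8.4
ee_pos: [369.6, 160.5, 110.6]
orientation: [0.54, -3.094, 0.0]
ft_force: [0.5, 0.8, -1.9]
width: 17.5
grasp_force: 30.0
t: 8.7
ee_pos: [370.4, 159.3, 110.6]
orientation: [0.54, -3.095, 0.0]
ft_force: [1.1, 0.2, -1.5]
width: 17.7
grasp_force: 30.0
[370.44739045 159.27285476 110.61617458]
```

View pics/w3.png

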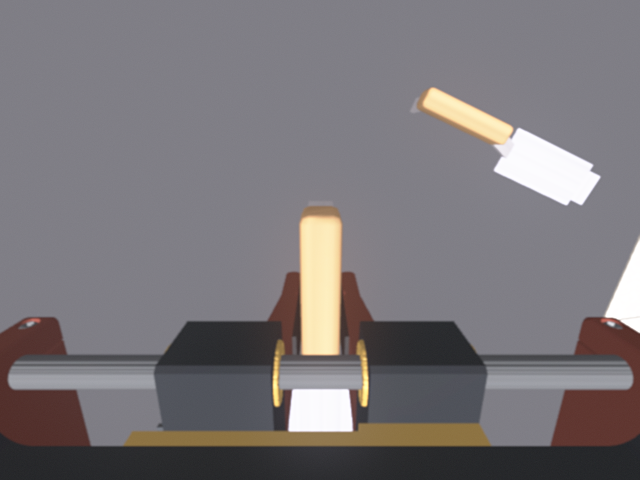

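The spatula is held firmly and straight (handle at column 320, blade visible at (320,410)). I lower to entry height and check the blade against the bay in the top view.

```bash
python3 -m jog '[[0,0,0.5,0,0,0,0],[0,0,0.5,0,0,0,0],[0,0,0.4,0,0,0,0],[0,0,0.25,0,0,0,0],[0,0,0.1,0,0,0,0],[0,0,0,0,0,0,0],[0,0,0,0,0,0,0]]'
python3 - <<'E'
from h import *
im,c,o=snap("top"); print(o["ee_pos"],o["ft_force"])
for t,z in(("disc",30),("square",30),("spatula",13),("rack",5)):
    for k in optics.masks_of(t,"top")[:3]:
        m=k["pixels"]
        if t=="spatula": p=split(im,m)[1]
        else: p=pix(m)
        P=w(p,z,c)[:,:2].astype(np.float32); print(t,round(k["conf"],2),np.round(k["extent"]),P.mean(0).round(1),cv2.minAreaRect(P))
cv2.imwrite("pics/t4.png",cv2.resize(im[140:300,190:350,::-1],None,fx=3.7,fy=3.7,interpolation=cv2.INTER_CUBIC))
im,c,o=snap("side");cv2.imwrite("pics/s4.png",cv2.resize(im[150:290,250:430,::-1],None,fx=4,fy=4,interpolation=cv2.INTER_CUBIC))
E
```

```text
t: 9.55
ee_pos: [370.7, 159.8, 41.1]
orientation: [-0.54, 3.094, 0.0]
ft_force: [0.3, -0.1, -1.7]
width: 17.5
grasp_force: 30.0
[370.73327256 159.7584841   41.06293003] [ 0.33002903 -0.08260442 -1.66788404]
disc 0.6 [237. 195.  31.  30.] [611.4 246.8] ((610.7057495117188, 247.1078338623047), (84.25324249267578, 87.4766845703125), 43.9981689453125)
square 0.86 [274. 180.  30.  38.] [648.  140.4] ((648.1069946289062, 140.49847412109375), (88.53004455566406, 86.69068145751953), 20.48003578186035)
square 0.16 [402. 185.  43.  63.] [ 627.  -254.9] ((632.598388671875, -255.76593017578125), (118.0574722290039, 186.26881408691406), 77.82097625732422)
spatula 0.89 [416. 321.  19.  56.] [ 241.6 -278.4] ((232.2523956298828, -280.6896057128906), (108.58224487304688, 33.47651290893555), 12.099193572998047)
spatula 0.62 [257. 234.  20.  31.] [488.  201.7] ((489.1235046386719, 200.97897338867188), (104.54671478271484, 47.32059860229492), 19.150728225708008)
spatula 0.59 [213. 307.   8.  11.] [260.1 337.6] ((260.7646179199219, 338.3346252441406), (24.795330047607422, 30.662200927734375), 89.49957275390625)
rack 0.76 [258. 189.  79.  62.] [629.7 196.7] ((632.6119384765625, 196.13751220703125), (111.6402816772461, 227.2187042236328), 19.2381591796875)
```

View pics/t4.png

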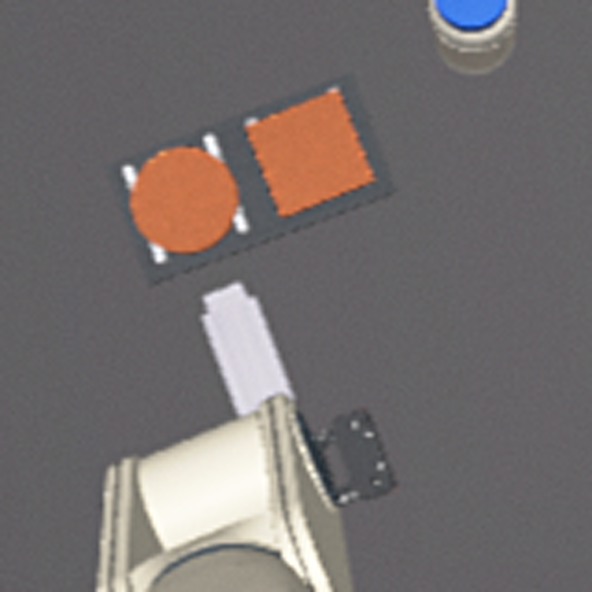

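View pics/s4.png

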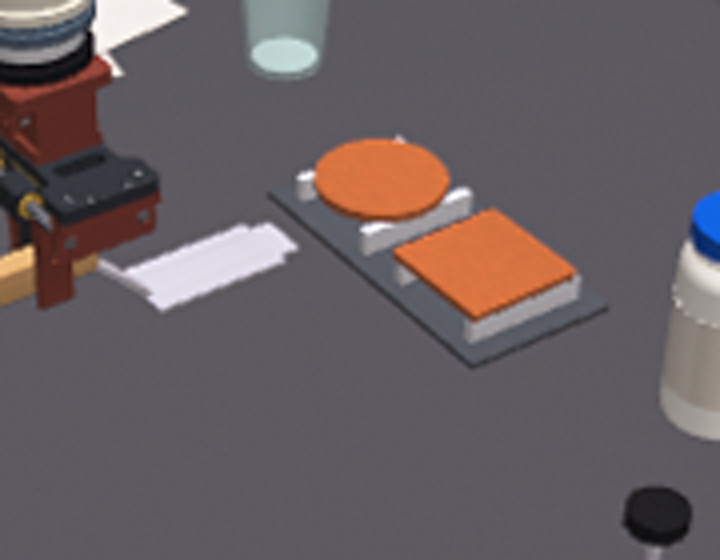

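The disc sits centred between its ribs (crop (185,198)) and the blade points at it, about 2 mm to the right. I insert with a small left correction.

```bash
python3 -m jog '[[-0.1,0.02,0,0,0,0,0],[-0.25,0.02,0,0,0,0,0],[-0.3,0,0,0,0,0,0],[-0.3,0,0,0,0,0,0],[-0.3,0,0,0,0,0,0],[-0.3,0,0,0,0,0,0],[-0.3,0,0,0,0,0,0],[-0.3,0,0,0,0,0,0],[-0.3,0,0,0,0,0,0],[-0.3,0,0,0,0,0,0],[-0.25,0,0,0,0,0,0],[-0.2,0,0,0,0,0,0],[-0.15,0,0,0,0,0,0],[-0.1,0,0,0,0,0,0],[-0.1,0,0,0,0,0,0],[0,0,0,0,0,0,0],[0,0,0,0,0,0,0],[0,0,0,0,0,0,0]]'
python3 - <<'E'
from h import *
for n in("top","side"):
    im,c,o=snap(n)
    for t,z in(("disc",30),("square",30)):
        for k in optics.masks_of(t,n)[:1]: print(n,t,round(k["conf"],2),np.round(k["extent"]),w(pix(k["pixels"]),z,c).mean(0).round(1))
    if n=="side": cv2.imwrite("pics/s5.png",cv2.resize(im[150:290,250:430,::-1],None,fx=4,fy=4,interpolation=cv2.INTER_CUBIC))
E
```

```text
t: 11.65
ee_pos: [503.0, 209.2, 40.6]
orientation: [0.54, -3.094, 0.0]
ft_force: [-0.6, -0.2, -1.6]
width: 18.0
grasp_force: 30.0
top disc 0.72 [238. 191.  29.  19.] [628. 246.  30.]
top square 0.9 [274. 182.  31.  34.] [647.9 141.   30. ]
side disc 0.83 [346. 193.  30.  20.] [609.7 235.4  30. ]
```

View pics/s5.png

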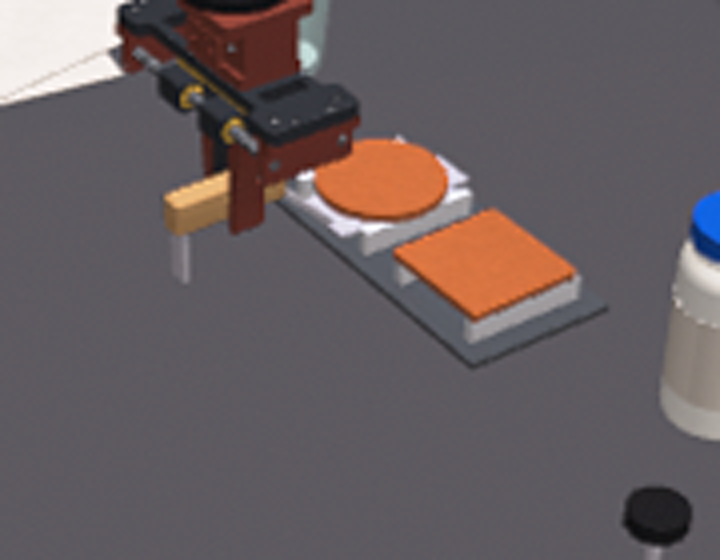

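The blade is under the plate with the plate unmoved. It's 10 mm too deep, so I back up 10 mm, then lift slowly.

```bash
python3 -m jog '[[0.15,0,0,0,0,0,0],[0.12,0,0,0,0,0,0],[0,0,0,0,0,0,0],[0,0,-0.1,0,0,0,0],[0,0,-0.05,0,0,0,0],[0,0,-0.05,0,0,0,0],[0,0,-0.05,0,0,0,0],[0,0,-0.05,0,0,0,0],[0,0,-0.05,0,0,0,0],[0,0,-0.08,0,0,0,0],[0,0,-0.1,0,0,0,0],[0,0,-0.1,0,0,0,0],[0,0,-0.1,0,0,0,0],[0,0,-0.15,0,0,0,0],[0,0,-0.15,0,0,0,0],[0,0,-0.15,0,0,0,0],[0,0,-0.1,0,0,0,0],[0,0,0,0,0,0,0],[0,0,0,0,0,0,0],[0,0,0,0,0,0,0]]'
python3 - <<'E'
from h import *
print(ctrl.get_obs()["moment"])
for n in("top","side"):
    im,c,o=snap(n)
    for k in optics.masks_of("disc",n)[:1]: print(n,round(k["conf"],2),np.round(k["extent"]),w(pix(k["pixels"]),61,c).mean(0).round(1))
    if n=="side": cv2.imwrite("pics/s6.png",cv2.resize(im[130:270,250:430,::-1],None,fx=4,fy=4,interpolation=cv2.INTER_CUBIC))
E
```

```text
t: 13.95
ee_pos: [493.0, 205.6, 91.7]
orientation: [0.54, -3.094, 0.0]
ft_force: [0.5, -0.5, -1.6]
width: 17.9
grasp_force: 30.0
[0.04065415 0.10189676 0.03877778]
top 0.8 [235. 189.  33.  18.] [626.4 253.5  61. ]
side 0.62 [346. 181.  35.  18.] [613.6 252.3  61. ]
```

View pics/s6.png

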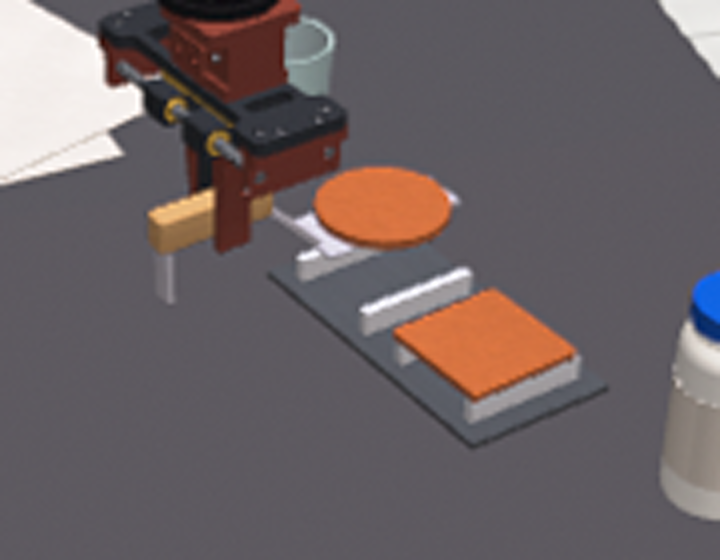

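The plate is lifted level on the blade: crop (383,205), with the empty ribs showing below it. I retract and turn to the gauge heading.

```bash
python3 -m jog '[[0.1,0,0,0,0,0,0],[0.2,0,0,0,0,0,0],[0.3,0,0,0,0,0,0],[0.3,0,0,0,0,0,0],[0.3,0,0,0,0,0,0],[0.3,0,0,0,0,0,0],[0.3,0,0,0,0,0,0],[0.25,0,0,0,0,0,0],[0.15,0,0,0,0,0,0],[0.05,0,0,0,0,0,0],[0,0,0,0,0,0,0]]'
python3 -m jog '[[0,0,0,0,0,0.1,0],[0,0,0,0,0,0.25,0],[0,0,0,0,0,0.4,0],[0,0,0,0,0,0.5,0],[0,0,0,0,0,0.5,0],[0,0,0,0,0,0.5,0],[0,0,0,0,0,0.5,0],[0,0,0,0,0,0.5,0],[0,0,0,0,0,0.5,0],[0,0,0,0,0,0.5,0],[0,0,0,0,0,0.4,0],[0,0,0,0,0,0.35,0],[0,0,0,0,0,0.2,0],[0,0,0,0,0,0.15,0],[0,0,0,0,0,0,0],[0,0,0,0,0,0,0]]'
python3 - <<'E'
from h import *
for n in("top","side"):
    im,c,o=snap(n); print(o["ee_pos"],o["orientation"])
    for k in optics.masks_of("disc",n)[:2]:
        P=w(pix(k["pixels"]),72,c)[:,:2].astype(np.float32);print(n,round(k["conf"],2),np.round(k["extent"]),P.mean(0).round(1),cv2.minEnclosingCircle(P))
E
```

```text
t: 15.25
ee_pos: [408.7, 175.2, 92.0]
orientation: [-0.54, 3.094, 0.0]
ft_force: [-0.4, 0.3, -3.6]
width: 18.1
grasp_force: 30.0
t: 16.85
ee_pos: [408.6, 175.2, 91.9]
orientation: [0.336, 3.124, 0.0]
ft_force: [0.3, 0.5, -2.6]
width: 18.0
grasp_force: 30.0
[408.63917437 175.20376942  91.8668615 ] [3.36184963e-01 3.12351191e+00 5.00631124e-05]
top 0.6 [270. 218.  30.  29.] [531.8 146.4] ((532.6041870117188, 146.0864715576172), 45.595462799072266)
[408.58575037 175.16635222  91.87170713] [-3.36275300e-01 -3.12353851e+00 -1.76126681e-05]
side 0.89 [327. 208.  31.  22.] [527.7 139.2] ((526.3475341796875, 140.03407287597656), 50.14339065551758)
```

```bash
python3 -m jog '[[-0.05,-0.2,0,0,0,0,0],[-0.05,-0.4,0,0,0,0,0],[-0.05,-0.55,0,0,0,0,0],[-0.05,-0.55,0,0,0,0,0],[-0.05,-0.55,0,0,0,0,0],[-0.05,-0.55,0,0,0,0,0],[-0.05,-0.55,0,0,0,0,0],[-0.05,-0.55,0,0,0,0,0],[-0.05,-0.55,0,0,0,0,0],[-0.05,-0.55,0,0,0,0,0],[-0.05,-0.55,0,0,0,0,0],[-0.05,-0.55,0,0,0,0,0],[-0.05,-0.55,0,0,0,0,0],[-0.05,-0.55,0,0,0,0,0],[-0.05,-0.55,0,0,0,0,0],[-0.05,-0.55,0,0,0,0,0],[-0.05,-0.5,0,0,0,0,0],[-0.05,-0.35,0,0,0,0,0],[-0.03,-0.2,0,0,0,0,0],[0,-0.05,0,0,0,0,0]]'
python3 -m jog '[[0,0,0.15,0,0,0,0],[0,0,0.2,0,0,0,0],[0,0,0.15,0,0,0,0],[0,0,0.05,0,0,0,0],[0,0,0,0,0,0,0],[0,0,0,0,0,0,0]]'
python3 - <<'E'
from h import *
u=np.array([.977,-.213]);n=np.array([.213,.977])
for q in("top","side"):
    im,c,o=snap(q); print(o["ee_pos"],o["orientation"])
    for k in optics.masks_of("disc",q)[:1]:
        z=o["ee_pos"][2]-30.6+11
        P=w(pix(k["pixels"]),z,c)[:,:2].astype(np.float32);m=np.array(cv2.minEnclosingCircle(P)[0]);print(q,round(k["conf"],2),np.round(k["extent"]),P.mean(0).round(1),m,"rel",(P.mean(0)-o["ee_pos"][:2])@np.c_[u,n])
    # gauge ribs by brightness inside base area, and knob
    k=optics.masks_of("gauge",q)[0]; e=k["extent"]; print(k["conf"],np.round(e))
    g=im.min(2)>(150 if q=="top" else 170); p=pix(g&cv2.dilate(k["pixels"].astype(np.uint8),np.ones((5,5))).astype(bool))
    P=w(p,22,c)[:,:2]-[596,-252]; A=np.c_[P@u,P@n]
    for s in(1,-1):
        r=A[(abs(A[:,1]-36.5*s)<14)]; 
        if len(r): print(q,"rib",s,len(r),np.percentile(r[:,0],[2,98]).round(1),np.percentile(r[:,1],[5,50,95]).round(1),"slope",np.degrees(np.polyfit(r[:,0],r[:,1],1)[0]).round(2))
    for k in optics.masks_of("gauge_knob",q)[:1]:
        P=w(pix(k["pixels"]),172,c)[:,:2]; print("knob",k["conf"],np.round(k["extent"]),P.mean(0))
E
```

```text
t: 19.05
ee_pos: [364.6, -200.9, 91.9]
orientation: [0.338, 3.123, -0.0]
ft_force: [-0.1, -0.3, -2.6]
width: 17.9
grasp_force: 30.0
t: 19.65
ee_pos: [364.9, -200.0, 69.8]
orientation: [-0.336, -3.123, -0.0]
ft_force: [-0.1, -0.6, -2.1]
width: 17.9
grasp_force: 30.0
[ 364.87666656 -199.96327061   69.80479123] [-3.36044616e-01 -3.12333728e+00 -1.30581849e-04]
top 0.89 [394. 231.  30.  28.] [ 488.2 -227.6] [ 488.12188721 -227.47306824] rel [126.32836633  -0.69265524]
0.85 [401. 183.  43.  60.]
top rib 1 104 [-42.2  41.1] [31.6 36.7 41.7] slope 0.07
top rib -1 86 [-43.8  40.3] [-41.9 -37.2 -31.5] slope -2.26
knob 0.41 [408. 188.  12.  12.] [ 593.5327331  -248.03445311]
[ 364.98639792 -200.21096322   70.07669775] [ 3.36480293e-01  3.12309877e+00 -3.45112328e-04]
side 0.82 [355. 323.  42.  32.] [ 485.  -234.9] [ 485.80032349 -234.12057495] rel [124.65167201  -8.3149604 ]
0.83 [426. 318.  92.  88.]
side rib 1 148 [-58.3  38.7] [31.7 36.4 47.6] slope 2.16
side rib -1 162 [-42.8  39.2] [-40.9 -36.5 -32.2] slope -0.71
knob 0.67 [416. 280.  12.  14.] [ 590.06114357 -258.75127145]
```

```bash
python3 -m jog '[[-0.1,0,0,0,0,0,0],[-0.2,0,0,0,0,0,0],[-0.3,0,0,0,0,0,0],[-0.3,0,0,0,0,0,0],[-0.3,0,0,0,0,0,0],[-0.3,0,0,0,0,0,0],[-0.3,0,0,0,0,0,0],[-0.3,0,0,0,0,0,0],[-0.25,0,0,0,0,0,0],[-0.2,0,0,0,0,0,0],[-0.12,0,0,0,0,0,0],[-0.07,0,0,0,0,0,0],[0,0,0,0,0,0,0],[0,0,0,0,0,0,0],[0,0,0,0,0,0,0]]'
cat > m.py <<'E'
from h import *
import sys
u=np.array([.977,-.213]);n=np.array([.213,.977]); G=np.array([595.2,-251.8])
for q in("top","side"):
    im,c,o=snap(q); print(o["ee_pos"],o["ft_force"])
    zt=float(sys.argv[1]) if len(sys.argv)>1 else o["ee_pos"][2]-30.6+11
    for k in optics.masks_of("disc",q)[:1]:
        P=w(pix(k["pixels"]),zt,c)[:,:2];B=np.c_[(P-G)@u,(P-G)@n]
        print(q,round(k["conf"],2),np.round(k["extent"]),"vs G mean",B.mean(0).round(1),"range",np.percentile(B,[1,99],axis=0).round(1).tolist(),cv2.minEnclosingCircle(B.astype(np.float32)))
E
python3 m.py
```

```text
t: 21.55
ee_pos: [471.5, -223.3, 69.8]
orientation: [-0.337, -3.123, -0.0]
ft_force: [-0.7, 0.8, -2.5]
width: 17.8
grasp_force: 30.0
[ 471.46340249 -223.33948319   69.83060819] [-0.68514731  0.78837654 -2.52453082]
top 0.65 [401. 193.  32.  27.] vs G mean [-0.   8.7] range [[-36.4, -42.4], [37.2, 41.8]] ((-1.3920005559921265, 0.3709987699985504), 44.394264221191406)
[ 471.59620184 -223.40802919   69.89756878] [-0.00950323  0.20415777 -1.64949069]
side 0.75 [408. 324.  46.  33.] vs G mean [ -4.9 -10.7] range [[-44.9, -50.1], [37.8, 35.3]] ((-4.222105503082275, -6.008494853973389), 46.81974411010742)
```

```bash
python3 -m jog '[[0,0,0.1,0,0,0,0],[0,0,0.15,0,0,0,0],[0,0,0.1,0,0,0,0],[0,0,0.05,0,0,0,0],[0,0,0.03,0,0,0,0],[0,0,0.03,0,0,0,0],[0,0,0.03,0,0,0,0],[0,0,0.03,0,0,0,0],[0,0,0.03,0,0,0,0],[0,0,0.03,0,0,0,0],[0,0,0.06,0,0,0,0],[0,0,0.06,0,0,0,0],[0,0,0,0,0,0,0],[0,0,0,0,0,0,0],[0,0,0,0,0,0,0]]'
python3 m.py 30
```

```text
t: 23.25
ee_pos: [471.9, -223.5, 41.9]
orientation: [0.337, 3.123, -0.0]
ft_force: [0.8, 1.3, -1.4]
width: 17.7
grasp_force: 30.0
[ 471.92933389 -223.50086807   41.89286915] [ 0.78178538  1.25996644 -1.39965056]
top 0.72 [398. 195.  29.  23.] vs G mean [ 0.  10.3] range [[-35.3, -40.2], [37.9, 43.8]] ((-1.1290497779846191, 1.9434893131256104), 43.902610778808594)
[ 471.939231   -223.50252003   41.94600881] [-0.27650696  0.01392611 -2.74317382]
side 0.74 [407. 331.  43.  32.] vs G mean [-3.1 -8. ] range [[-44.5, -50.3], [39.2, 37.6]] ((-4.573424816131592, -6.3450188636779785), 48.15621566772461)
```

```bash
python3 -m jog '[[0.1,0,0,0,0,0,0],[0.2,0,0,0,0,0,0],[0.3,0,0,0,0,0,0],[0.3,0,0,0,0,0,0],[0.3,0,0,0,0,0,0],[0.3,0,0,0,0,0,0],[0.3,0,0,0,0,0,0],[0.3,0,0,0,0,0,0],[0.3,0,0,0,0,0,0],[0.3,0,0,0,0,0,0],[0.25,0,0,0,0,0,0],[0.2,0,0,0,0,0,0],[0.1,0,0,0,0,0,0],[0,0,0,0,0,0,0],[0,0,0,0,0,0,0],[0,0,0,0,0,0,0]]'
python3 m.py 30
```

```text
t: 25.05
ee_pos: [345.5, -196.0, 41.9]
orientation: [0.336, 3.123, -0.001]
ft_force: [0.3, 1.1, -2.4]
width: 18.2
grasp_force: 30.0
[ 345.48833389 -196.04737988   41.94504018] [ 0.25935247  1.12697027 -2.40234285]
top 0.92 [400. 197.  28.  29.] vs G mean [-9.3  3.3] range [[-46.2, -43.0], [38.4, 43.2]] ((-2.675342082977295, 0.927622377872467), 46.22429275512695)
[ 345.31355464 -195.93076924   41.8860401 ] [ 0.37118741 -0.31050937 -1.15526501]
side 0.67 [408. 331.  42.  29.] vs G mean [-2.7 -7.2] range [[-42.9, -49.3], [38.6, 35.1]] ((-4.070313453674316, -5.745864391326904), 46.5611686706543)
```

```bash
python3 -m jog '[[0,0.2,0,0,0,0,0],[0,0.4,0,0,0,0,0],[0,0.5,0,0,0,0,0],[0,0.5,0,0,0,0,0],[0,0.3,0,0,0,0,0],[0,0.1,0,0,0,0,0],[0,0,0.1,0,0,0,0],[0,0,0.1,0,0,0,0],[0,0,0.05,0,0,0,0],[0,0,0.03,0,0,0,0],[0,0,0,0,0,0,0],[0,0,0,0,0,0,0],[0,0,0,0,0,0,0.7],[0,0,0,0,0,0,0.7],[0,0,0,0,0,0,0.7],[0,0,0,0,0,0,0.7],[0,0,0,0,0,0,0.7],[0,0,0,0,0,0,0.7],[0,0,0,0,0,0,0.7],[0,0,0,0,0,0,0.7]]'
python3 -m jog '[[0,0,-0.3,0,0,0,0.7],[0,0,-0.6,0,0,0,0.7],[0,0,-1,0,0,0,0.7],[0,0,-1,0,0,0,0.7],[0,0,-1,0,0,0,0.7],[0,0,-1,0,0,0,0],[0,0,0,0,0,0,0],[0,0,0,0,0,0,0],[0,0,0,0,0,0,0]]'
python3 - <<'E'
from h import *
for q in("wrist","top"):
    im,c,o=snap(q)
    for k in optics.masks_of("spatula",q)[:3]:
        a,b=split(im,k["pixels"])
        if len(a)>20 and len(b)>20: print(q,round(k["conf"],2),w(a.mean(0),60,c)[0].round(),w(b.mean(0),3,c)[0].round(),cv2.minAreaRect(w(b,3,c)[:,:2].astype(np.float32)))
    for k in optics.masks_of("gauge_knob",q)[:1]: print(q,"knob",k["conf"],k["extent"],w(pix(k["pixels"]),172,c).mean(0))
E
```

```text
t: 27.25
ee_pos: [361.9, -117.6, 30.7]
orientation: [0.337, 3.124, -0.0]
ft_force: [-0.5, 0.2, 0.0]
width: 61.4
grasp_force: 0.0
t: 28.15
ee_pos: [361.0, -117.3, 225.5]
orientation: [-0.336, -3.121, -0.001]
ft_force: [-0.3, -1.2, 0.1]
width: 33.0
grasp_force: 0.0
wrist 0.92 [ 156. -287.   60.] [ 211. -293.    3.] ((195.12490844726562, -295.0206604003906), (194.52374267578125, 41.82331085205078), 17.876670837402344)
wrist 0.6 [254. 171.  60.] [248. 216.   3.] ((247.6457061767578, 215.00379943847656), (51.08184814453125, 15.765997886657715), 88.22846984863281)
top 0.78 [ 157. -299.   60.] [ 221. -288.    3.] ((197.72622680664062, -287.8482360839844), (157.94393920898438, 34.90241241455078), 6.654299736022949)
top knob 0.33 [258.5, 189.9, 79.7, 60.6] [594.16766914 190.36978401 172.        ]
```

```bash
python3 -m jog '[[-0.65,-0.34,0,0,0,0,0],[-0.65,-0.34,0,0,0,0,0],[-0.65,-0.34,0,0,0,0,0],[-0.65,-0.34,0,0,0,0,0],[-0.65,-0.34,0,0,0,0,0],[-0.65,-0.34,0,0,0,0,0],[0,0,0,0,0,0,0],[0,0,0,0,0,0,0],[0,0,0,0,0,0,0]]'
python3 - <<'E'
from h import *
for q in("wrist","top","side"):
    im,c,o=snap(q)
    if q=="wrist": print(o["ee_pos"], "expected knob px",proj([[595,-251.5,172]],c))
    for k in optics.masks_of("gauge_knob",q)[:2]: print(q,"knob",round(k["conf"],2),np.round(k["extent"]),w(pix(k["pixels"]),172,c).mean(0).round(1))
    for k in optics.masks_of("spatula",q)[:4]:
        a,b=split(im,k["pixels"])
        if len(a)>20 and len(b)>20: print(q,round(k["conf"],2),w(a.mean(0),58,c)[0].round(),w(b.mean(0),3,c)[0].round())
    if q!="wrist":
        dark=pix((im.max(2)<45)); p=proj([[595,-251.5,172]],c)[0]; r=dark[np.hypot(*(dark-p).T)<14]; print(p,len(r),w(r,172,c).mean(0) if len(r) else "")
E
```

```text
t: 29.35
ee_pos: [495.9, -229.9, 226.1]
orientation: [-0.336, -3.122, -0.001]
ft_force: [-0.7, 0.3, -0.6]
width: 0.3
grasp_force: 0.0
[ 495.93200028 -229.87525742  226.07198015] expected knob px [[320.26609746 377.29713463]]
wrist knob 0.46 [140. 289. 125. 131.] [ 500.2 -357.7  172. ]
wrist knob 0.41 [399. 115.  59. 228.] [ 424.3 -165.6  172. ]
wrist 0.97 [ 350. -125.   58.] [ 438. -131.    3.]
top 0.79 [ 354. -117.   58.] [ 466. -142.    3.]
top 0.68 [252. 213.  58.] [255. 306.   3.]
top 0.47 [ 490. -478.   58.] [ 611. -450.    3.]
[409.11373278 186.7435368 ] 6 [ 577.8877992  -240.95190574  172.        ]
side knob 0.73 [414. 282.  14.   9.] [ 590.2 -257.3  172. ]
side 0.94 [ 153. -320.   58.] [ 236. -283.    3.]
side 0.89 [249. 187.  58.] [255. 293.   3.]
side 0.71 [ 353. -126.   58.] [ 465. -142.    3.]
[414.77451473 275.86086483] 193 [ 590.75882769 -258.01642423  172.        ]
```

```bash
python3 -m jog '[[-0.2,0,0,0,0,0,0],[-0.35,0,0,0,0,0,0],[-0.4,0.02,0,0,0,0,0],[-0.4,0,0,0,0,0,0],[-0.4,0,0,0,0,0,0],[-0.35,0,0,0,0,0,0],[-0.25,0,0,0,0,0,0],[-0.14,0,0,0,0,0,0],[0,0,0.35,0,0,0,0],[0,0,0.35,0,0,0,0],[0,0,0.3,0,0,0,0],[0,0,0.25,0,0,0,0],[0,0,0,0,0,0,0],[0,0,0,0,0,0,0]]'
python3 -m jog '[[0,0,0.15,0,0,0,0],[0,0,0.2,0,0,0,0],[0,0,0.2,0,0,0,0],[0,0,0.2,0,0,0,0],[0,0,0.2,0,0,0,0],[0,0,0.1,0,0,0,0],[0,0,0,0,0,0,0],[0,0,0,0,0,0,0]]'
python3 -c "
from h import *
import time
o=ctrl.get_obs();print(o['ft_force'],o['moment'])
for i in range(3): optics.get_image('side'); print(ctrl.get_obs()['ft_force'])"
```

```text
t: 31.2
ee_pos: [594.3, -251.0, 176.4]
orientation: [-0.337, -3.123, -0.0]
ft_force: [-1.4, 0.2, 0.7]
width: 0.6
grasp_force: 0.0
t: 32.0
ee_pos: [594.6, -251.1, 134.8]
orientation: [0.337, 3.123, -0.0]
ft_force: [1.5, -1.3, 2.5]
width: 0.5
grasp_force: 1.5
[ 1.50303884 -1.32728521  2.49840194] [-0.12063806 -0.3265403  -0.01947518]
[ 1.42750916 -0.13962931  2.42819117]
[ 0.79257067 -0.05487679  2.46120743]
[ 1.85166424 -1.05748029  2.86051626]
```

```bash
python3 -m jog '[[0,0,0.07,0,0,0,0],[0,0,0.06,0,0,0,0],[0,0,0.05,0,0,0,0],[0,0,0.04,0,0,0,0],[0,0,0.04,0,0,0,0],[0,0,0.03,0,0,0,0],[0,0,0,0,0,0,0],[0,0,0,0,0,0,0],[0,0,0,0,0,0,0],[0,0,0,0,0,0,0]]'
python3 -m jog '[[0,0,0,0,0,0,0],[0,0,0,0,0,0,0],[0,0,0,0,0,0,0],[0,0,0,0,0,0,0],[0,0,0,0,0,0,0],[0,0,0,0,0,0,0],[0,0,0,0,0,0,0],[0,0,0,0,0,0,0]]'
```

```text
t: 33.15
ee_pos: [594.7, -251.1, 123.4]
orientation: [0.337, 3.123, -0.0]
ft_force: [1.4, -0.8, 6.1]
width: 0.2
grasp_force: 3.0
t: 33.95
ee_pos: [594.7, -251.1, 123.4]
orientation: [0.337, 3.123, -0.0]
ft_force: [0.5, -1.0, 6.4]
width: 0.3
grasp_force: 3.0
```

The force is 6.2 N, as expected with the foot on the plate and about 4 mm of knob give. I've held it for 1.2 s and now let it up.

```bash
python3 -m jog '[[0,0,-0.08,0,0,0,0],[0,0,-0.12,0,0,0,0],[0,0,-0.2,0,0,0,0],[0,0,-0.2,0,0,0,0],[0,0,-0.2,0,0,0,0],[0,0,-0.2,0,0,0,0],[0,0,-0.2,0,0,0,0],[0,0,-0.3,0,0,0,0],[0,0,-0.4,0,0,0,0],[0,0,-0.5,0,0,0,0],[0,0,-0.5,0,0,0,0],[0,0,0,0,0,0,0],[0,0,0,0,0,0,0],[0,0,0,0,0,0,0]]'
python3 m.py 30
python3 - <<'E'
from h import *
im,c,o=snap("side")
for k in optics.masks_of("gauge_knob","side")[:1]: print(k["conf"],k["extent"])
for k in optics.masks_of("spatula","side")[:3]: print(k["conf"],k["extent"])
E
```

```text
t: 35.35
ee_pos: [593.7, -250.7, 238.0]
orientation: [-0.336, -3.122, -0.001]
ft_force: [-0.6, 0.2, 0.6]
width: 0.4
grasp_force: 0.0
[ 593.70278556 -250.7011964   238.04369114] [-0.59996201  0.20515586  0.60725339]
top 0.63 [390. 194.  12.  23.] vs G mean [-2.2 29.7] range [[-31.6, 17.4], [26.3, 43.9]] ((-3.570354461669922, 23.254573822021484), 30.961137771606445)
[ 593.77063614 -250.75895575  237.84339215] [1.27061283 0.06186043 0.1508751 ]
side 0.86 [406. 330.  39.  30.] vs G mean [-2.6 -8.5] range [[-43.4, -50.0], [38.2, 34.6]] ((-2.6555087566375732, -7.122147083282471), 45.741825103759766)
0.63 [413.6, 281.6, 16.5, 7.5]
0.71 [309.8, 306.2, 107.6, 31.2]
0.7 [216.0, 388.5, 88.7, 38.7]
0.63 [425.5, 315.4, 92.3, 91.8]
```

The knob is back up at its old pixel, the plate hasn't moved and the robot is clear.

```bash
python3 -c "
from workcell import ctrl
print(ctrl.close_job())"
```

```text
the job is handed in; nothing more can be done
None
```

I handed the job in at about 35 s of the 72 s allowed: the round plate measured about 3 mm from centre on the gauge, the knob was pressed for over a second (about 6 N) and sprang back, and the spatula is back on the bench; the hand-in gave no verdict.

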